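Put the impact sockets back on their rail in order of size

ROBOT

A 6-joint arm with a two-finger parallel gripper is mounted at the origin on a cart in front of the work surface, level with it; the furniture and walls round the work are solid. World frame = base frame: x ahead of the robot, y to its left, z up, the work surface at z = 0. Lengths are in m, angles in rad, forces in N, time in s.
With the tool pointing down it reaches from about 0.275 to 0.875 m from the base axis. Payload 12.5 kg.
Tool frame: the origin (TCP) lies midway between the tips of the shut fingers; the grasp point (between the pads) lies 19 mm behind it (env.tcp_to_grasp is the z of the grasp point in the tool frame, in m); z points along the fingers, y is the line along which they close (so a half turn about z gives the same grasp; the last joint's range is limited). The gripper opens to 85 mm and grips with 20 to 120 N. Pads are 22 mm wide; open, the fingers measure 114 mm over their backs; the gripper's body (76 mm by 85 mm) begins 54 mm behind the grasp point. The pads swing forward as they close: fully open they stand 13 mm farther back than shut.
Start: joints at [1.093, 0.351, 1.652, -0, 1.139, -0.085], TCP at [0.21, 0.508, 0.231] pointing down, gripper open.
Joint ranges: [-2.75, 2.75], [-0.79, 2.1], [0.01, 2.65], [-1.57, 4.71], [0.07, 3.14], [-2.87, 2.87]. Speed limits (rad/s): [2.22, 2.22, 2.79, 3.14, 3.14, 3.14].

INTERFACE

Orientations are given as a unit quaternion [x, y, z, w].
In Python, from station import sense, cams, workorder, env gives the robot as it stands.
- The arm moves only by the shell command python3 -m inch 'ROWS' [OPENING] [FORCE]. ROWS is JSON, a list of rows, each a list of 6 numbers: the shift along the tool's x, y, z in cm, then the turn, a rotation vector about the tool's x, y, z in degrees. A call has 1 to 8 rows; each row is the pose to reach, as a shift and turn from the pose commanded when the call began, along the tool's axes at that moment; what a row does not reach only later rows make up. A row lasts 1/12 s, in which the tool goes at most 41.7 mm and 7.16 degrees, less where a joint would pass 70% of its speed; a pose out of reach is approached as far as the arm can. A call with a gripper value outside its range is refused whole. OPENING is the finger opening in cm, from 0 to 8.54, set as the call begins (- or left out, the last holds). The fingers move at their own pace and stop on an object; FORCE is the grip in N (left out, the last holds). Time passes only in rows, so rows that repeat a pose let the fingers close. It gives the time, the measured TCP pose, the force, the opening and the grip force at its end, in the units of the state.
- sense(): the state, without advancing time (a new reading comes with each control period).
- cams.snapshot(name): name is "scene" or "top" or "wrist"; returns a dict with "frame" (400x640x3 uint8, red, green, blue), "range_z" (400x640 float32, m along the optical axis (not along the pixel's ray), 0 where there is no reading), "fx", "fy", "cx", "cy" (pixels), "xyz" and "orientation" of the camera in the world; the wrist camera has in their place "tool_from_camera" (4x4, takes a point from camera to tool coordinates, whose origin is the TCP and whose axes are the flange's). Camera axes: x right, y down, z forward; pixel columns grow to the right and rows downward; lengths in m; the calibration is good to about 2 mm. A picture is of the moment at which its call begins: read the wrist's pose just before it.
- workorder.finish_job(): hands the job in; it is judged then, once.
The state is a dict: "clock": time; "joints": joint angles; "joint_vel": joint speeds; "joint_torque": joint torques, N m; "tcp_pos": TCP position; "tool_rot": TCP orientation; "ft_force": force on the tool from outside, world axes, zero at the start; "wrist_torque": the same for the moment, N m; "grip_width": finger opening in m; "grip_force": force on a finger pad.
Only numpy, scipy, OpenCV 4.12 (cv2) and the standard library are available. Lean on these libraries where they do the work, as an engineer would, in place of code of your own. Each camera call takes 0.05 s, during which the arm holds its last target. There are 200 camera calls.

TASK

Stand the four loose impact sockets upright on the socket rail, one centred on each round pad, in order of size, beginning with the smallest on the pad next to the rail's hanging eye (the flat ring at one end) and ending with the largest at the other end. Leave the pipe strap ring where it lies.

Things in the scene. Friction and masses are not known exactly. Their poses are not given: they have to be found in the camera images.
- socket_a: the smallest of four bright steel impact sockets: a plain upright cylinder, 20 mm in diameter and 30 mm tall, with a round recess in its top; it stands loose on the bench. Origin at the centre of its underside, z up along its axis
- socket_b: the second smallest of four bright steel impact sockets: a plain upright cylinder, 27 mm in diameter and 42 mm tall, with a round recess in its top; it stands loose on the bench. Origin at the centre of its underside, z up along its axis
- socket_c: the second largest of four bright steel impact sockets: a plain upright cylinder, 34 mm in diameter and 54 mm tall, with a round recess in its top; it stands loose on the bench. Origin at the centre of its underside, z up along its axis
- socket_d: the largest of four bright steel impact sockets: a plain upright cylinder, 42 mm in diameter and 66 mm tall, with a round recess in its top; it stands loose on the bench. Origin at the centre of its underside, z up along its axis
- rail: the socket rail: a flat dark steel bar fixed on the bench, 60 mm wide (its x), 204 mm long (its y) and 10 mm thick, with four round dark rubber pads of 45 mm in a row along its top. Origin at the centre of its underside, z up; the pads' centres lie at x = 0, y = -75, -25, +25 and +75 mm, their tops 10 mm above the bench. Its y axis points roughly to the robot's left, never more than 0.1 rad off
- hang_eye: the hanging eye of the rail: a flat bright steel ring, 42 mm outside, 22 mm hole, 10 mm thick, fixed at one end of the rail, 119 mm from the rail's middle (at its +y end in some starts, at its -y end in others; the other end then carries a plain rectangular block of the same thickness, 40 x 24 mm). Origin at the centre of its underside
- strap_ring: bystander: a black open pipe strap ring lying on the bench to the right of the sockets as the robot sees them, 67 mm across and 22 mm high. Origin at the centre of its underside. A tall blue broom handle leans from the floor past the bench edge, to the right of the work: keep the arm clear of it

How it is judged:
By the outcome, as a careful person would: the job done as asked, in the order asked, and still so for the second after the job is handed in, with the robot touching nothing.
It also fails if it takes over 80 s, if anything falls off the work surface, if the arm or the gripper's body presses on something with over 40 N, if the wrist force passes 120 N, or if a joint passes its speed limit or range.

## Working session

There is one attempt and no reset: what is moved stays moved. The work goes in short steps, Python scripts to look and compute and a shell command to move; the robot and the scene stay as the last step left them, time stands still between calls to the robot, and variables do not carry over. Pictures are saved under pics/ and viewed, at most 17 in all, crops included, and the job is handed in when it is done.

```bash
mkdir -p pics; ls; cat > h.py <<'E'
import numpy as np,cv2
from scipy.spatial.transform import Rotation as R
from station import sense,cams,workorder,env
def snap(n,f):
    s=sense(); d=cams.snapshot(n); cv2.imwrite('pics/'+f,d['frame'][:,:,::-1])
    if n=='wrist':
        T=np.eye(4);T[:3,:3]=R.from_quat(s['tool_rot']).as_matrix();T[:3,3]=s['tcp_pos'];T=T@np.array(d['tool_from_camera'])
    else:
        T=np.eye(4);T[:3,:3]=R.from_quat(d['orientation']).as_matrix();T[:3,3]=d['xyz']
    return d,T
def cloud(d,T):
    v,u=np.mgrid[:400,:640];z=d['range_z']
    P=np.stack([(u-d['cx'])/d['fx']*z,(v-d['cy'])/d['fy']*z,z],-1)
    return P@T[:3,:3].T+T[:3,3]
def ray(d,T,u,v,h):
    r=T[:3,:3]@np.array([(u-d['cx'])/d['fx'],(v-d['cy'])/d['fy'],1]);return T[:3,3]+r*(h-T[2,3])/r[2]
E
python3 - <<'E'
from h import *
d,T=snap('top','top1.png');print(T,d['fx'])
P=cloud(d,T);np.save('top.npy',P)
d,T=snap('scene','sc1.png');print(T[:3,3],env.tcp_to_grasp)
print(sense())
E
```

```text
pics
[[ 0.07924553 -0.96993164  0.23011466  0.3348891 ]
 [-0.9968426  -0.07826164  0.01341449  0.5143436 ]
 [ 0.00499801 -0.23045114 -0.97307106  0.86334524]
 [ 0.          0.          0.          1.        ]] 491.08703346830686
[0.19671106 0.03932603 0.67863796] -0.0187
{'clock': 0.1, 'joints': array([ 1.09339381e+00,  3.51159112e-01,  1.65235069e+00, -7.72634394e-07,
        1.13910291e+00, -8.46160516e-02]), 'joint_vel': array([ 0.00163698, -0.00016924, -0.0012219 , -0.00086508, -0.00154975,
       -0.00049167]), 'joint_torque': array([ 8.23929076e-04, -5.06828678e+01, -2.91875142e+01, -7.29612202e-05,
        2.75759310e-03, -3.80820751e-06]), 'tcp_pos': array([0.2103695 , 0.50785976, 0.23082856]), 'tool_rot': array([ 1.95132992e-01,  9.80776659e-01, -4.90125241e-04, -1.41108255e-04]), 'ft_force': array([ 0.00726923, -0.41236163,  0.48662494]), 'wrist_torque': array([-0.01393321,  0.00547063,  0.01688027]), 'grip_force': 0.0, 'grip_width': 0.08556071246604939}
```

View pics/top1.png

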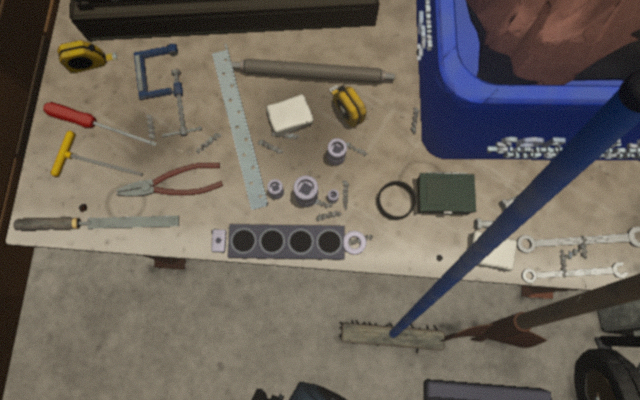

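View pics/sc1.png

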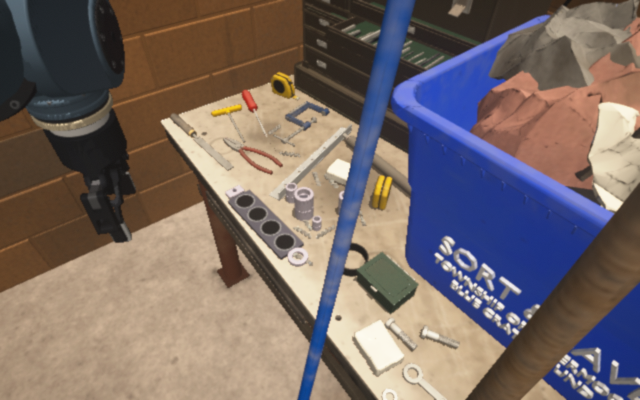

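The top view shows pads at about (243,240), (272,240), (300,241) and (329,241), with the eye on the right (-y end) at (355,242). The sockets are b (275,187), d (305,189), a (333,196) and c (336,150); the strap ring is at (395,200) and the blue handle is further right.

```bash
cat > meas.py <<'E'
from h import *
H=dict(a=.03,b=.042,c=.054,d=.066);D=dict(a=.02,b=.027,c=.034,d=.042)
def ring(P,xy,h,D):
    m=(abs(P[...,2]-h)<.006)&(np.hypot(P[...,0]-xy[0],P[...,1]-xy[1])<D*.8)
    q=P[m][:,:2].astype(np.float32)
    if len(q)<5:return None
    c,r=cv2.minEnclosingCircle(q);return np.round(c,4),round(2*r,4),len(q),round(float(np.median(P[m][:,2])),4)
E
python3 - <<'E'
from meas import *
d,T=snap('top','top2.png');P=cloud(d,T)
for k,uv in dict(a=(333,196),b=(275,187),c=(336,150),d=(305,189)).items():
    p=ray(d,T,*uv,H[k]);print(k,p.round(4),ring(P,p,H[k],D[k]))
g=cv2.cvtColor(d['frame'],cv2.COLOR_RGB2GRAY)
m=(g<45).astype(np.uint8);m[:220]=0;m[262:]=0
n,l,s,c=cv2.connectedComponentsWithStats(m)
for i in range(1,n):
    if s[i,4]>150:print(s[i],c[i],ray(d,T,*c[i],.01).round(4))
print('eye',ray(d,T,355,242,.01)); print('bench',np.median(P[160:175,285:300,2]))
for x,y in((395,200),):print('ring',ray(d,T,x,y,.02))
E
```

```text
a [0.5342 0.4993 0.03  ] (array([0.5364, 0.5003]), 0.0197, 60, 0.0289)
b [0.5392 0.6005 0.042 ] (array([0.5399, 0.602 ]), 0.0278, 118, 0.0411)
c [0.6106 0.5005 0.054 ] (array([0.6154, 0.4996]), 0.0345, 175, 0.0531)
d [0.5338 0.5476 0.066 ] (array([0.537 , 0.5479]), 0.0423, 281, 0.0653)
[  0 220  33  42 661] [ 12.31618759 248.3419062 ] [0.401  1.0474 0.01  ]
[234 231  19  19 224] [243.08035714 240.44642857] [0.4467 0.6498 0.01  ]
[262 232  20  19 246] [271.90650407 240.97154472] [0.4498 0.5996 0.01  ]
[291 232  20  19 233] [299.97424893 241.08583691] [0.4536 0.5507 0.01  ]
[320 233  19  18 164] [328.61585366 241.82926829] [0.4563 0.5007 0.01  ]
eye [0.45965373 0.45468186 0.01      ]
bench -0.0005134822970970232
ring [0.53814114 0.38966496 0.02      ]
```

```bash
python3 - <<'E'
from meas import *
for n in('top','scene'):
    d,T=snap(n,n+'3.png');P=cloud(d,T)
    h=cv2.cvtColor(d['frame'],cv2.COLOR_RGB2HSV)
    m=(h[...,0]>100)&(h[...,0]<125)&(h[...,1]>120)&(d['range_z']>0)
    for z in np.arange(-.6,1.2,.15):
        q=P[m&(abs(P[...,2]-z)<.02)&(P[...,0]<.62)]
        if len(q):print(n,round(z,2),len(q),np.median(q,0).round(3),q[:,1].max().round(3))
s=sense();Rm=R.from_quat(s['tool_rot']).as_matrix()
print(Rm.round(3)); print((Rm.T@(np.array([.537,.548,.2])-s['tcp_pos'])*100).round(2))
E
```

```text
top -0.15 17 [ 0.359  0.299 -0.156] 0.307
top 0.0 34 [0.386 0.303 0.001] 0.308
top 0.15 496 [0.615 0.293 0.154] 0.342
top 0.3 545 [0.6   0.267 0.288] 0.368
top 0.45 337 [0.464 0.314 0.452] 0.321
scene -0.15 108 [ 0.362  0.287 -0.149] 0.299
scene 0.0 177 [0.387 0.29  0.   ] 0.305
scene 0.15 769 [0.614 0.28  0.153] 0.335
scene 0.3 4701 [0.603 0.193 0.301] 0.365
scene 0.45 883 [0.464 0.299 0.451] 0.315
[[-0.924  0.383 -0.   ]
 [ 0.383  0.924 -0.   ]
 [ 0.    -0.001 -1.   ]]
[-28.64  16.2    3.09]
```

```bash
python3 -m inch '[[-14.3,8.1,1.5,0,0,32],[-28.6,16.2,3.1,0,0,63.8],[-28.6,16.2,3.1,0,0,63.8],[-28.6,16.2,3.1,0,0,63.8],[-28.6,16.2,3.1,0,0,63.8],[-28.6,16.2,3.1,0,0,63.8],[-28.6,16.2,3.1,0,0,63.8],[-28.6,16.2,3.1,0,0,63.8]]' 7; cat >> meas.py <<'E'
def go(p,yaw=None):
    s=sense();Rm=R.from_quat(s['tool_rot']).as_matrix()
    y=Rm[:,1];print('tcp',s['tcp_pos'].round(4),'yaw',np.degrees(np.arctan2(y[1],y[0])).round(2),'tilt',Rm[:,2].round(3),'t',s['clock'],'w',s['grip_width'],'F',s['ft_force'].round(1),'j',s['joints'].round(2))
    print('go',p,(Rm.T@(np.array(p)-s['tcp_pos'])*100).round(2))
E
python3 -c "
from meas import *
go([.537,.548,.2])"
```

```text
clock: 0.92
tcp_pos: [0.539, 0.5479, 0.1997]
tool_rot: [0.644, 0.765, -0.0, 0.0]
ft_force: [-0.5, 0.8, 0.9]
grip_width: 0.0703
grip_force: 0.0
tcp [0.539  0.5479 0.1997] yaw 9.82 tilt [-0. -0. -1.] t 0.9167 w 0.07034348137758309 F [-0.5  0.8  0.9] j [ 0.73  0.8   0.99 -0.    1.35  0.56]
go [0.537, 0.548, 0.2] [ 0.04 -0.19 -0.03]
```

```bash
python3 -m inch '[[0,0,0,0,0,6.1],[0,0,0,0,0,6.1]]' ; python3 - <<'E'
from meas import *
d,T=snap('scene','sc4.png')
d,T=snap('wrist','w4.png');P=cloud(d,T)
for k,p in dict(a=(.5364,.5003),b=(.5399,.602),c=(.6154,.4996),d=(.537,.5479)).items(): print(k,ring(P,p,H[k],D[k]))
go([.537,.548,.1])
E
```

```text
clock: 1.08
tcp_pos: [0.5382, 0.5475, 0.1981]
tool_rot: [0.684, 0.73, -0.001, -0.0]
ft_force: [-1.3, 0.6, 0.5]
grip_width: 0.0699
grip_force: 0.0
a (array([0.5368, 0.4985]), 0.021, 225, 0.0302)
b (array([0.54  , 0.6004]), 0.027, 417, 0.0424)
c (array([0.6148, 0.4987]), 0.0341, 534, 0.0543)
d (array([0.5366, 0.5464]), 0.0422, 1093, 0.0665)
tcp [0.5362 0.5483 0.2   ] yaw 4.32 tilt [-0.001 -0.    -1.   ] t 1.1833 w 0.06971673404581098 F [ 0.6  0.3 -0.1] j [0.74 0.79 1.   0.   1.35 0.66]
go [0.537, 0.548, 0.1] [-0.03  0.09 10.  ]
```

View pics/sc4.png

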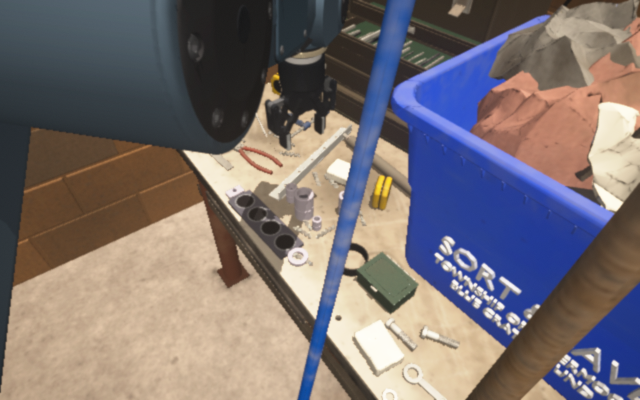

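View pics/w4.png

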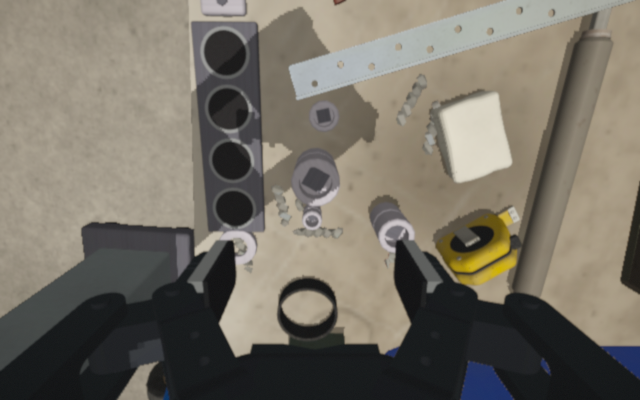

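```bash
cat > clr.py <<'E'
from meas import *
def clr(f):
    d,T=snap('scene',f);P=cloud(d,T)
    m=(d['range_z']>.02)&(P[...,2]>.3)&(P[...,1]<.75)&(P[...,0]<.75)
    m[:,345:]=0   # left of handle in the image
    A=np.array([.387,.298,0]);u=np.array([.077,.008,.45]);u/=np.linalg.norm(u)
    q=P[m];v=q-A;dist=np.linalg.norm(v-np.outer(v@u,u),axis=1)
    k=dist>.03;i=np.argsort(dist[k])[:5];print('near',q[k][i].round(3),dist[k][i].round(3))
    for z in(.35,.45,.55,.65,.75):
        w=q[abs(q[:,2]-z)<.02]
        if len(w):
            n=w@[-.67,.74,0];print(z,len(w),'lo',w[n.argmin()].round(3),'handle',(A+u*z/u[2]).round(3),'perp lo',n.min().round(3),((A+u*z/u[2])@[-.67,.74,0]).round(3))
E
python3 - <<'E'
from clr import *
clr('sc5.png')
d,T=snap('wrist','w5.png')
g=cv2.cvtColor(d['frame'],cv2.COLOR_RGB2GRAY)
for u,v in((225,52),(230,108),(233,160),(236,208)):
    w=(g[v-30:v+30,u-35:u+35]<38).astype(np.uint8)
    w=cv2.morphologyEx(w,cv2.MORPH_OPEN,np.ones((5,5)))
    n,l,s,c=cv2.connectedComponentsWithStats(w);i=1+s[1:,4].argmax()
    print(s[i],ray(d,T,u-35+c[i][0],v-30+c[i][1],.01).round(4))
E
```

```text
near [[0.421 0.361 0.526]
 [0.422 0.362 0.524]
 [0.422 0.363 0.523]
 [0.421 0.362 0.526]
 [0.408 0.348 0.513]] [0.077 0.077 0.077 0.077 0.077]
0.35 1070 lo [0.56  0.519 0.369] handle [0.447 0.304 0.35 ] perp lo 0.009 -0.074
0.45 1611 lo [0.566 0.485 0.463] handle [0.464 0.306 0.45 ] perp lo -0.021 -0.084
0.55 4881 lo [0.275 0.205 0.569] handle [0.481 0.308 0.55 ] perp lo -0.032 -0.095
[ 29  26  28  27 441] [0.453  0.6418 0.01  ]
[ 16  12  26  23 359] [0.4418 0.6079 0.01  ]
[ 17  13  35  36 925] [0.4508 0.5486 0.01  ]
[ 17  14  35  33 903] [0.4553 0.4997 0.01  ]
```

```bash
python3 -m inch '[[0.1,0.05,4,0,0,0.5],[0.1,0.05,8,0,0,0.5],[0.1,0.05,11,0,0,0.5],[0.1,0.05,14,0,0,0.5],[0.1,0.05,16,0,0,0.5],[0.1,0.05,17.4,0,0,0.5],[0.1,0.05,17.4,0,0,0.5],[0.1,0.05,17.4,0,0,0.5]]' && python3 -m inch '[[0,0,0,0,0,0],[0,0,0,0,0,0],[0,0,0,0,0,0],[0,0,0,0,0,0],[0,0,0,0,0,0],[0,0,0,0,0,0],[0,0,0,0,0,0],[0,0,0,0,0,0]]' 3 40;  python3 -c "
from meas import *
go([.446,.6485,.12])"
```

```text
clock: 1.95
tcp_pos: [0.5369, 0.5498, 0.0272]
tool_rot: [0.684, 0.729, 0.0, 0.0]
ft_force: [-0.1, -0.2, 0.9]
grip_width: 0.0699
grip_force: 0.0
clock: 2.62
tcp_pos: [0.5377, 0.55, 0.0285]
tool_rot: [0.684, 0.729, 0.001, 0.0]
ft_force: [-2.9, -0.6, 6.4]
grip_width: 0.0412
grip_force: 40.0
tcp [0.5377 0.55   0.0285] yaw 3.61 tilt [ 0.002  0.002 -1.   ] t 2.6167 w 0.041156697960603464 F [-2.9 -0.6  6.4] j [0.74 0.96 1.1  0.   1.08 0.67]
go [0.446, 0.6485, 0.12] [10.42 -8.52 -9.15]
```

```bash
python3 -m inch '[[0,0,-3,0,0,0],[0,0,-6,0,0,0],[0,0,-9,0,0,0],[0,0,-10,0,0,0],[0,0,-10,0,0,0]]';  python3 - <<'E'
from meas import *
s=sense();go([.446,.6485,.127])
d,T=snap('wrist','w6.png');P=cloud(d,T)
z=s['tcp_pos'][2]-.0285+.066
print(ring(P,s['tcp_pos'][:2],z,.042))
E
```

```text
clock: 3.03
tcp_pos: [0.5381, 0.5502, 0.1296]
tool_rot: [0.685, 0.729, 0.003, 0.0]
ft_force: [0.9, 0.2, -5.9]
grip_width: 0.0413
grip_force: 43.1
tcp [0.5381 0.5502 0.1296] yaw 3.61 tilt [ 0.004  0.004 -1.   ] t 3.0333 w 0.041287184302212086 F [ 0.9  0.2 -5.9] j [0.74 0.85 1.06 0.   1.23 0.67]
go [0.446, 0.6485, 0.127] [10.39 -8.57  0.26]
(array([0.5377, 0.5567]), 0.0659, 7872, 0.1674)
```

View pics/w6.png

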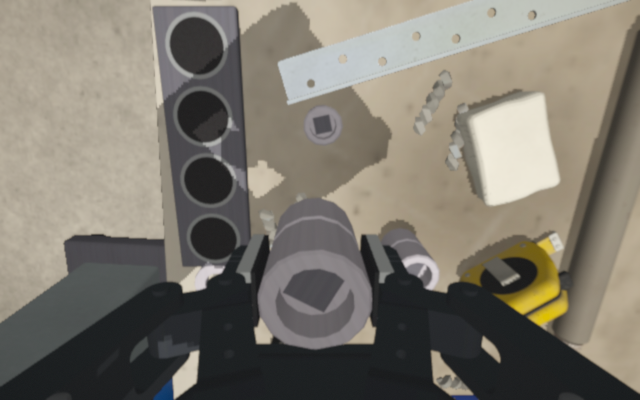

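```bash
cat >> meas.py <<'E'
def held(d,T,h,D,box=(245,240,390,352)):
    P=cloud(d,T);u0,v0,u1,v1=box;Q=P[v0:v1,u0:u1].reshape(-1,3)
    f=cv2.cvtColor(d['frame'],cv2.COLOR_RGB2GRAY)[v0:v1,u0:u1].reshape(-1)
    q=Q[(f>75)&(abs(Q[:,2]-h)<.006)][:,:2].astype(np.float32)
    c,r=cv2.minEnclosingCircle(q);return np.round(c,4),round(2*r,4),len(q)
def pads(d,T,rlo=20,rhi=36,box=(140,0,260,290)):
    u0,v0,u1,v1=box
    g=cv2.cvtColor(d['frame'],cv2.COLOR_RGB2GRAY)[v0:v1,u0:u1]
    c=cv2.HoughCircles(g,cv2.HOUGH_GRADIENT_ALT,1.5,30,param1=150,param2=.6,minRadius=rlo,maxRadius=rhi)
    for x in ([] if c is None else c[0]):print('pad',x[:3].round(1)+np.array([u0,v0,0]),ray(d,T,x[0]+u0,x[1]+v0,.01).round(4))
E
python3 - <<'E'
from meas import *
d,T=snap('wrist','w7.png')
print(held(d,T,.167,.042)); pads(d,T)
d,T=snap('top','top7.png');pads(d,T,7,14,(225,220,350,262))
E
```

```text
(array([0.5371, 0.5522]), 0.0538, 5773)
pad [194.          43.5         30.20000076] [0.444  0.6491 0.01  ]
pad [203.         114.          28.10000038] [0.4491 0.6002 0.01  ]
pad [207.5        178.5         26.10000038] [0.4514 0.5504 0.01  ]
pad [213.5        240.          24.70000076] [0.4552 0.4979 0.01  ]
pad [243.         241.          11.30000019] [0.4458 0.6499 0.01  ]
pad [300.         241.          11.30000019] [0.4537 0.5506 0.01  ]
```

```bash
python3 -c "
from meas import *
go([.446,.652,.13])"; python3 -m inch '[[3,-2.5,0,0,0,0],[6,-5,0,0,0,0],[9,-7.5,0,0,0,0],[10.75,-8.55,0,0,0,0],[10.75,-8.55,0,0,0,0],[10.75,-8.55,0,0,0,0]]'; python3 -m inch '[[0,0,2.5,0,0,0],[0,0,5,0,0,0],[0,0,7,0,0,0],[0,0,8,0,0,0],[0,0,8,0,0,0],[0,0,8,0,0,0]]'; python3 -c "
from meas import *
go([.446,.652,.039])"
```

```text
tcp [0.5362 0.5485 0.1235] yaw 3.6 tilt [-0.003 -0.003 -1.   ] t 3.1833 w 0.04117772917052862 F [-0.  -0.5 -6.3] j [0.74 0.86 1.06 0.   1.23 0.67]
go [0.446, 0.652, 0.13] [10.9  -8.36 -0.65]
clock: 3.68
tcp_pos: [0.4433, 0.6514, 0.1232]
tool_rot: [0.684, 0.73, -0.002, 0.0]
ft_force: [0.4, -0.5, -5.8]
grip_width: 0.0414
grip_force: 43.1
clock: 4.18
tcp_pos: [0.4456, 0.6507, 0.0459]
tool_rot: [0.685, 0.729, -0.0, 0.0]
ft_force: [0.0, 0.2, -5.2]
grip_width: 0.0407
grip_force: 43.0
tcp [0.4456 0.6507 0.0459] yaw 3.56 tilt [-0.    -0.001 -1.   ] t 4.1833 w 0.040677473163208674 F [ 0.   0.2 -5.2] j [ 0.91  0.98  1.01 -0.    1.15  0.85]
go [0.446, 0.652, 0.039] [0.13 0.05 0.69]
```

```bash
python3 -m inch '[[0.1,0.05,0.3,0,0,0],[0.1,0.05,0.6,0,0,0],[0.1,0.05,0.6,0,0,0],[0.1,0.05,0.6,0,0,0],[0.1,0.05,0.6,0,0,0]]'; python3 - <<'E'
from meas import *
d,T=snap('scene','s8.png');cv2.imwrite('pics/s8c.png',cv2.resize(d['frame'][100:300,180:400,::-1],None,fx=3,fy=3)[:600])
go([.446,.652,.039])
E
```

```text
clock: 4.6
tcp_pos: [0.4456, 0.6524, 0.0408]
tool_rot: [0.685, 0.729, 0.0, -0.0]
ft_force: [0.8, -0.7, -5.1]
grip_width: 0.0411
grip_force: 43.0
tcp [0.4455 0.6524 0.0407] yaw 3.6 tilt [ 0.  0. -1.] t 4.65 w 0.0410744665470734 F [-0.1  0.5 -5.2] j [ 0.91  0.99  1.01 -0.    1.14  0.85]
go [0.446, 0.652, 0.039] [-0.05  0.04  0.17]
```

View pics/s8c.png

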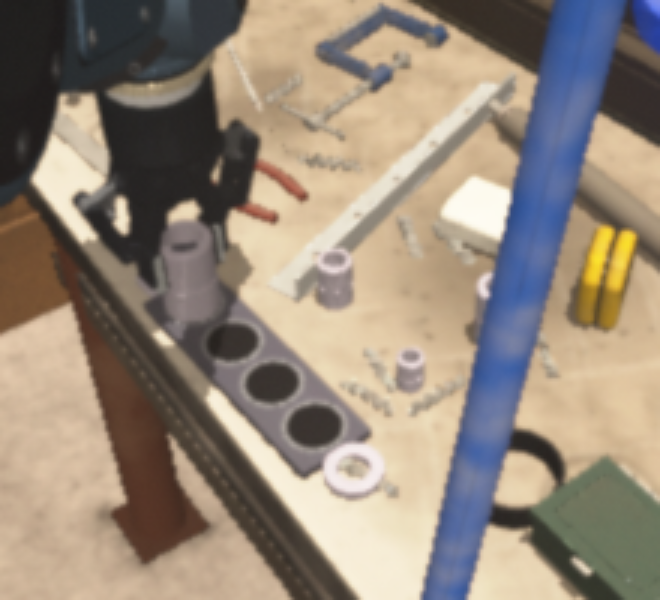

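The picture shows socket d upright just above the pad furthest from the eye. I'll lower it in small steps and watch the force.

```bash
python3 -m inch '[[0,0,0.1,0,0,0],[0,0,0.2,0,0,0],[0,0,0.2,0,0,0],[0,0,0.2,0,0,0]]';python3 -m inch '[[0,0,0.1,0,0,0],[0,0,0.2,0,0,0],[0,0,0.2,0,0,0],[0,0,0.2,0,0,0]]'
```

```text
clock: 4.98
tcp_pos: [0.4456, 0.6524, 0.0387]
tool_rot: [0.685, 0.729, 0.0, -0.0]
ft_force: [-1.0, -0.6, -2.6]
grip_width: 0.0409
grip_force: 43.2
clock: 5.32
tcp_pos: [0.4456, 0.6527, 0.0386]
tool_rot: [0.685, 0.729, 0.0, -0.0]
ft_force: [-4.9, -5.8, 10.5]
grip_width: 0.0411
grip_force: 44.7
```

```bash
python3 -m inch '[[0,0,-0.15,0,0,0],[0,0,-0.15,0,0,0]]'; python3 -m inch '[[0,0,0,0,0,0],[0,0,0,0,0,0],[0,0,0,0,0,0],[0,0,0,0,0,0],[0,0,-2,0,0,0],[0,0,-5,0,0,0],[0,0,-9,0,0,0],[0,0,-12,0,0,0]]' 7;python3 -m inch '[[0,0,-2,0,0,0],[0,0,-2,0,0,0],[0,0,-2,0,0,0]]'; python3 - <<'E'
from meas import *
d,T=snap('wrist','w9.png');P=cloud(d,T)
print('d',ring(P,(.4454,.6495),.076,.042))
for k,p in dict(a=(.5364,.5003),b=(.5399,.602),c=(.6154,.4996)).items(): print(k,ring(P,p,H[k],D[k]))
pads(d,T,15,40,(100,0,400,300))
d,T=snap('top','top9.png');P=cloud(d,T);print('top d',ring(P,(.4454,.6495),.076,.042))
go([.540,.601,.15])
E
```

```text
clock: 5.48
tcp_pos: [0.4456, 0.6525, 0.0386]
tool_rot: [0.685, 0.729, 0.0, -0.0]
ft_force: [-2.2, -2.6, 3.8]
grip_width: 0.0412
grip_force: 44.0
clock: 6.15
tcp_pos: [0.4458, 0.6526, 0.1606]
tool_rot: [0.685, 0.729, 0.001, -0.0]
ft_force: [0.6, 0.1, 1.0]
grip_width: 0.0701
grip_force: 0.0
clock: 6.4
tcp_pos: [0.4458, 0.6526, 0.179]
tool_rot: [0.685, 0.729, 0.001, -0.0]
ft_force: [-0.4, 0.0, -0.7]
grip_width: 0.07
grip_force: 0.0
d (array([0.4448, 0.6488]), 0.0424, 1353, 0.0765)
a (array([0.5359, 0.4995]), 0.0215, 263, 0.0297)
b (array([0.5399, 0.6008]), 0.0273, 314, 0.0421)
c (array([0.6124, 0.4841]), 0.0147, 28, 0.0546)
pad [314.5        192.          32.59999847] [0.4463 0.6336 0.01  ]
pad [313.         271.5         20.20000076] [0.4501 0.5485 0.01  ]
pad [314.5        192.          21.70000076] [0.4463 0.6336 0.01  ]
pad [314.5        225.          20.79999924] [0.4485 0.5997 0.01  ]
top d None
tcp [0.4452 0.6518 0.1761] yaw 3.6 tilt [-0.001 -0.002 -1.   ] t 6.5 w 0.07013877282410055 F [-0.3  0.2 -0.5] j [ 0.91  0.86  0.93 -0.    1.35  0.85]
go [0.54, 0.601, 0.15] [-5.66  9.15  2.6 ]
```

View pics/w9.png

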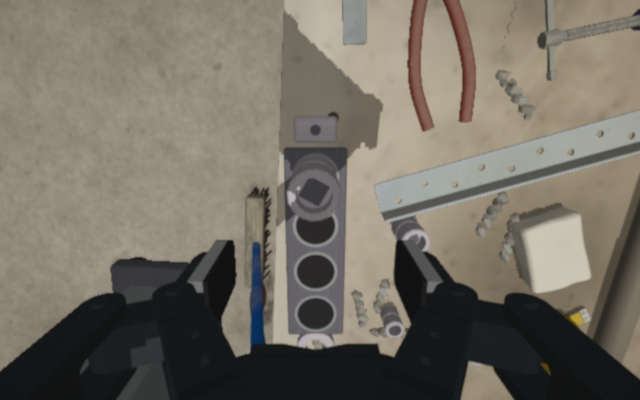

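```bash
python3 - <<'E'
from meas import *
d,T=snap('wrist','w10.png');P=cloud(d,T)
for u,v in((378,190),(391,218),(440,208),(420,195),(500,170),(560,165)):print(u,v,P[v,u].round(4))
E
python3 -m inch '[[-2,3,0,0,0,0],[-4,6,0,0,0,0],[-5.66,9.15,2.6,0,0,0],[-5.66,9.15,2.6,0,0,0],[-5.66,9.15,2.6,0,0,0],[-5.66,9.15,2.6,0,0,0]]' 5.5;python3 -c "
from meas import *
go([.540,.601,.010])"
```

```text
378 190 [0.5066 0.6373 0.0043]
391 218 [0.5175 0.6165 0.0245]
440 208 [0.5605 0.6296 0.0263]
420 195 [0.5482 0.6347 0.0037]
500 170 [0.6203 0.6643 0.0044]
560 165 [0.673  0.6733 0.0084]
clock: 7.05
tcp_pos: [0.5398, 0.6015, 0.1505]
tool_rot: [0.685, 0.729, -0.001, -0.0]
ft_force: [-0.8, 0.6, 0.1]
grip_width: 0.0551
grip_force: 0.0
tcp [0.5398 0.6015 0.1505] yaw 3.59 tilt [-0.002 -0.001 -1.   ] t 7.05 w 0.0551085988108172 F [-0.8  0.6  0.1] j [0.78 0.93 0.87 0.   1.35 0.72]
go [0.54, 0.601, 0.01] [-0.04  0.04 14.05]
```

```bash
python3 - <<'E'
from meas import *
d,T=snap('wrist','w11.png');P=cloud(d,T)
print('b',ring(P,(.54,.6008),.042,.027))
for x in np.arange(.48,.6,.01):
    q=P[(abs(P[...,0]-x)<.005)&(P[...,2]>.012)&(P[...,2]<.035)&(P[...,1]>.6)&(P[...,1]<.66)&((abs(P[...,0]-.54)>.014)|(P[...,1]>.617))]
    if len(q):print(x.round(3),len(q),np.percentile(q[:,1],[0,5,50,95]).round(4),q[:,2].max().round(3))
E
```

```text
b (array([0.5401, 0.6006]), 0.0272, 572, 0.0423)
0.48 3 [0.607  0.6089 0.6257 0.6413] 0.012
0.51 12 [0.6129 0.6131 0.615  0.6158] 0.027
0.52 76 [0.6131 0.6141 0.6167 0.619 ] 0.028
0.53 84 [0.6171 0.6177 0.6202 0.6226] 0.028
0.54 84 [0.6201 0.6212 0.6241 0.6263] 0.028
0.55 83 [0.6241 0.6251 0.6277 0.6299] 0.028
0.56 84 [0.6279 0.6288 0.6314 0.6335] 0.028
0.57 86 [0.6308 0.6321 0.6348 0.6372] 0.028
0.58 90 [0.6348 0.6357 0.6386 0.6409] 0.028
0.59 84 [0.6385 0.6396 0.6422 0.6444] 0.028
```

View pics/w11.png

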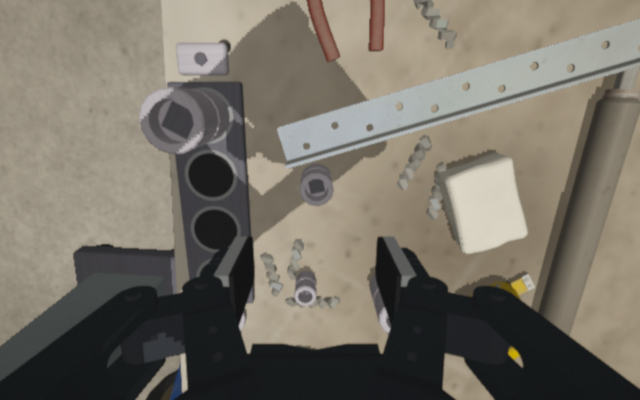

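```bash
python3 -m inch '[[-0.6,0,3,0,0,0],[-0.6,0,6,0,0,0],[-0.6,0,9,0,0,0],[-0.6,0,11.5,0,0,0],[-0.6,0,13,0,0,0],[-0.6,0,14,0,0,0],[-0.6,0,14,0,0,0],[-0.6,0,14,0,0,0]]' 4.8 && python3 -m inch '[[0,0,0,0,0,0],[0,0,0,0,0,0],[0,0,0,0,0,0],[0,0,0,0,0,0],[0,0,0,0,0,0],[0,0,0,0,0,0]]' 1.5 40;  python3 -c "
from meas import *
go([.4525,.5445,.12])"
```

```text
clock: 7.77
tcp_pos: [0.5408, 0.5964, 0.0131]
tool_rot: [0.684, 0.729, 0.001, 0.0]
ft_force: [-0.1, 0.2, 0.3]
grip_width: 0.0482
grip_force: 0.0
clock: 8.27
tcp_pos: [0.5414, 0.5964, 0.0141]
tool_rot: [0.685, 0.729, 0.002, -0.0]
ft_force: [-1.3, -0.8, 6.4]
grip_width: 0.0259
grip_force: 39.4
tcp [0.5414 0.5964 0.0141] yaw 3.6 tilt [ 0.002  0.002 -1.   ] t 8.2667 w 0.025869782770863898 F [-1.3 -0.8  6.4] j [0.78 1.05 0.95 0.   1.13 0.71]
go [0.4525, 0.5445, 0.12] [ -4.6   -9.18 -10.62]
```

```bash
python3 -m inch '[[0,0,-3,0,0,0],[0,0,-6,0,0,0],[-1,-2,-8,0,0,0],[-2.5,-5,-8,0,0,0],[-4,-8,-8,0,0,0],[-4.6,-9.18,-8,0,0,0],[-4.6,-9.18,-8,0,0,0],[-4.6,-9.18,-8,0,0,0]]'; python3 -m inch '[[0,0,0,0,0,0],[0,0,0,0,0,0],[0,0,0,0,0,0]]';  python3 - <<'E'
from meas import *
go([.4525,.5447,.026])
d,T=snap('wrist','w12.png')
print(held(d,T,sense()['tcp_pos'][2]+.031,.027))
E
```

```text
clock: 8.93
tcp_pos: [0.4521, 0.5441, 0.0928]
tool_rot: [0.684, 0.729, 0.001, 0.0]
ft_force: [-0.0, -0.4, -0.7]
grip_width: 0.026
grip_force: 39.8
clock: 9.18
tcp_pos: [0.4527, 0.5441, 0.0916]
tool_rot: [0.685, 0.729, 0.0, 0.0]
ft_force: [0.4, 0.0, -1.1]
grip_width: 0.0258
grip_force: 39.8
tcp [0.4527 0.5441 0.0916] yaw 3.57 tilt [ 0.  0. -1.] t 9.1833 w 0.02581036490051985 F [ 0.4  0.  -1.1] j [ 0.81  0.78  1.3  -0.    1.06  0.75]
go [0.4525, 0.5447, 0.026] [ 0.06 -0.02  6.56]
(array([0.4548, 0.5496]), 0.0467, 2539)
```

View pics/w12.png

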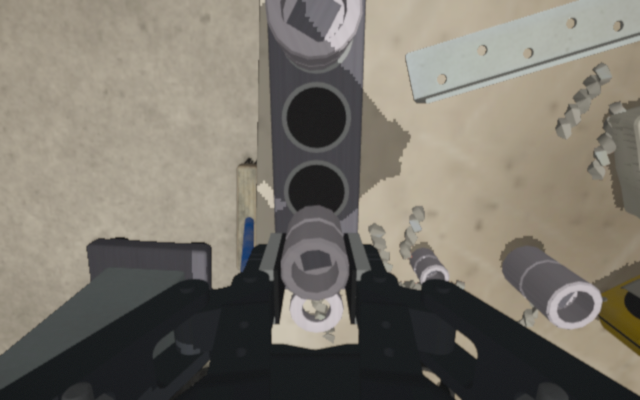

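```bash
python3 -m inch '[[0.05,0,2,0,0,0],[0.05,0,4,0,0,0],[0.05,0,5.5,0,0,0],[0.05,0,6.4,0,0,0],[0.05,0,6.4,0,0,0],[0.05,0,6.4,0,0,0]]'; python3 -m inch '[[0,0,0.1,0,0,0],[0,0,0.2,0,0,0],[0,0,0.2,0,0,0],[0,0,0.2,0,0,0]]';python3 -m inch '[[0,0,0.1,0,0,0],[0,0,0.2,0,0,0],[0,0,0.2,0,0,0],[0,0,0.2,0,0,0]]'
```

```text
clock: 9.73
tcp_pos: [0.4522, 0.5445, 0.0278]
tool_rot: [0.685, 0.729, -0.0, -0.0]
ft_force: [-0.2, 0.0, -1.3]
grip_width: 0.0257
grip_force: 39.7
clock: 10.07
tcp_pos: [0.4521, 0.5445, 0.0263]
tool_rot: [0.685, 0.729, 0.0, 0.0]
ft_force: [-0.7, -0.2, -1.4]
grip_width: 0.026
grip_force: 39.7
clock: 10.4
tcp_pos: [0.4521, 0.5445, 0.0241]
tool_rot: [0.685, 0.729, 0.0, 0.0]
ft_force: [0.3, -1.7, 2.0]
grip_width: 0.0258
grip_force: 40.0
```

```bash
python3 -m inch '[[0,0,0,0,0,0],[0,0,0,0,0,0],[0,0,0,0,0,0],[0,0,0,0,0,0],[0,0,-2,0,0,0],[0,0,-5,0,0,0],[0,0,-9,0,0,0],[0,0,-12,0,0,0]]' 4.8;python3 -m inch '[[0,0,-1,0,0,0],[0,0,-1,0,0,0],[0,0,-1,0,0,0],[0,0,-1,0,0,0]]'; python3 - <<'E'
from clr import *
d,T=snap('wrist','w13.png');P=cloud(d,T)
print('b',ring(P,(.4522,.5497),.052,.027))
for k,p in dict(a=(.5364,.5),c=(.6154,.4996)).items(): print(k,ring(P,p,H[k],D[k]))
go([.5365,.4995,.15]);clr('s13.png')
E
```

```text
clock: 11.07
tcp_pos: [0.4522, 0.5446, 0.1464]
tool_rot: [0.685, 0.729, 0.001, -0.0]
ft_force: [0.4, 0.2, 1.2]
grip_width: 0.0481
grip_force: 0.0
clock: 11.4
tcp_pos: [0.4514, 0.5437, 0.1516]
tool_rot: [0.685, 0.729, -0.002, -0.0]
ft_force: [0.9, 0.2, -0.3]
grip_width: 0.0479
grip_force: 0.0
b (array([0.4508, 0.5487]), 0.0273, 622, 0.0523)
a (array([0.5363, 0.4989]), 0.0209, 336, 0.0298)
c (array([0.6152, 0.4989]), 0.036, 1077, 0.0539)
tcp [0.4514 0.5437 0.1515] yaw 3.6 tilt [-0.002 -0.002 -1.   ] t 11.45 w 0.04780533580953996 F [-0.2  0.6 -0.2] j [0.81 0.72 1.26 0.   1.17 0.75]
go [0.5365, 0.4995, 0.15] [-4.94  8.22  0.14]
near [[0.402 0.403 0.441]
 [0.401 0.401 0.453]
 [0.402 0.403 0.446]
 [0.404 0.405 0.442]
 [0.403 0.404 0.447]] [0.114 0.114 0.114 0.115 0.115]
0.35 711 lo [0.476 0.511 0.344] handle [0.447 0.304 0.35 ] perp lo 0.059 -0.074
0.45 1630 lo [0.402 0.402 0.461] handle [0.464 0.306 0.45 ] perp lo 0.028 -0.084
0.55 3197 lo [0.234 0.206 0.57 ] handle [0.481 0.308 0.55 ] perp lo -0.004 -0.095
0.65 2041 lo [0.209 0.175 0.63 ] handle [0.498 0.31  0.65 ] perp lo -0.011 -0.105
```

```bash
python3 -m inch '[[-2,3,0,0,-6,0],[-4,6,0,0,-10,0],[-5.3,8.2,2,0,-10,0],[-5.3,8.2,4,0,-10,0],[-5.3,8.2,4,0,-10,0],[-5.3,8.2,4,0,-10,0],[-5.3,8.2,4,0,-10,0]]' 4; python3 - <<'E'
from clr import *
clr('s14.png')
d,T=snap('wrist','w14.png');P=cloud(d,T)
for k,p in dict(a=(.5364,.5),c=(.6154,.4996)).items(): print(k,ring(P,p,H[k],D[k]))
go([.5363,.4957,.007])
E
```

```text
clock: 12.08
tcp_pos: [0.5367, 0.4972, 0.1144]
tool_rot: [0.682, 0.726, -0.06, 0.064]
ft_force: [0.4, 0.7, -0.2]
grip_width: 0.0399
grip_force: 0.0
near [[0.412 0.349 0.458]
 [0.408 0.344 0.462]
 [0.409 0.346 0.462]
 [0.415 0.352 0.467]
 [0.415 0.351 0.468]] [0.068 0.069 0.069 0.069 0.069]
0.35 140 lo [0.576 0.487 0.353] handle [0.447 0.304 0.35 ] perp lo -0.025 -0.074
0.45 4383 lo [0.408 0.344 0.467] handle [0.464 0.306 0.45 ] perp lo -0.019 -0.084
0.55 11098 lo [0.311 0.236 0.568] handle [0.481 0.308 0.55 ] perp lo -0.033 -0.095
a (array([0.5365, 0.499 ]), 0.0203, 461, 0.03)
c (array([0.6151, 0.499 ]), 0.035, 1491, 0.0542)
tcp [0.5369 0.4975 0.1153] yaw 3.65 tilt [ 0.012 -0.172 -0.985] t 12.1833 w 0.04009561313047177 F [-0.6  0.3 -0.1] j [ 0.73  0.86  1.09 -0.14  1.3   0.72]
go [0.5363, 0.4957, 0.007] [ 1.69 -0.09 10.7 ]
```

View pics/s14.png

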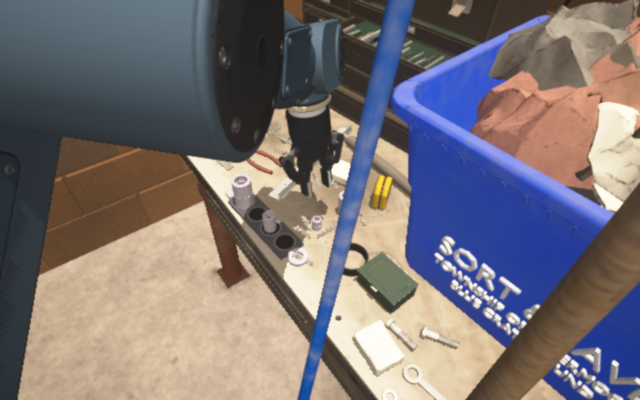

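The picture shows the arm over socket a, with sockets b and d standing on the rail. The forearm is about 55 mm clear of the handle.

```bash
python3 -m inch '[[0.5,-0.05,3,0,0,0],[1,-0.05,6,0,0,0],[1.3,-0.05,8.3,0,0,0],[1.55,-0.05,9.8,0,0,0],[1.69,-0.05,10.7,0,0,0],[1.69,-0.05,10.7,0,0,0],[1.69,-0.05,10.7,0,0,0]]' && python3 -m inch '[[0,0,0,0,0,0],[0,0,0,0,0,0],[0,0,0,0,0,0]]' ; python3 -c "
from meas import *
go([.5363,.4957,.007])"
```

```text
clock: 12.77
tcp_pos: [0.5372, 0.4952, 0.0067]
tool_rot: [0.682, 0.726, -0.059, 0.064]
ft_force: [1.6, -0.7, 0.4]
grip_width: 0.0401
grip_force: 0.0
clock: 13.02
tcp_pos: [0.5372, 0.4951, 0.0068]
tool_rot: [0.682, 0.726, -0.059, 0.064]
ft_force: [-0.2, 0.3, 0.1]
grip_width: 0.0399
grip_force: 0.0
tcp [0.5372 0.4951 0.0068] yaw 3.6 tilt [ 0.012 -0.172 -0.985] t 13.0167 w 0.039935387065793054 F [-0.2  0.3  0.1] j [ 0.73  0.98  1.13 -0.15  1.14  0.74]
go [0.5363, 0.4957, 0.007] [ 0.06 -0.09 -0.04]
```

```bash
python3 -m inch '[[0,0,0,0,0,0],[0,0,0,0,0,0],[0,0,0,0,0,0],[0,0,0,0,0,0],[0,0,0,0,0,0],[0,0,0,0,0,0]]' 1 30; python3 -c "
from meas import *
go([.5372,.4951,.067]);go([.4560,.4957,.067])"
```

```text
clock: 13.52
tcp_pos: [0.537, 0.4948, 0.0061]
tool_rot: [0.682, 0.726, -0.059, 0.064]
ft_force: [-1.3, -0.9, 6.0]
grip_width: 0.019
grip_force: 29.3
tcp [0.537  0.4948 0.0061] yaw 3.6 tilt [ 0.011 -0.173 -0.985] t 13.5167 w 0.018991901230398293 F [-1.3 -0.9  6. ] j [ 0.73  0.98  1.13 -0.15  1.14  0.74]
go [0.5372, 0.4951, 0.067] [-1.03  0.03 -6.  ]
tcp [0.537  0.4948 0.0061] yaw 3.6 tilt [ 0.011 -0.173 -0.985] t 13.5167 w 0.018991901230398293 F [-1.3 -0.9  6. ] j [ 0.73  0.98  1.13 -0.15  1.14  0.74]
go [0.456, 0.4957, 0.067] [-0.47 -8.07 -6.1 ]
```

```bash
python3 -m inch '[[-0.5,0,-3,0,0,0],[-1.03,0,-6,0,0,0],[-0.8,-3,-6.1,0,0,0],[-0.6,-6,-6.1,0,0,0],[-0.47,-8.07,-6.1,0,0,0],[-0.47,-8.07,-6.1,0,0,0],[-0.47,-8.07,-6.1,0,0,0],[-0.47,-8.07,-6.1,0,0,0]]'; python3 - <<'E'
from meas import *
d,T=snap('wrist','w15.png')
go([.4563,.4957,.019])
E
```

```text
clock: 14.18
tcp_pos: [0.4565, 0.4956, 0.0664]
tool_rot: [0.682, 0.726, -0.059, 0.064]
ft_force: [0.2, 0.3, -0.7]
grip_width: 0.0191
grip_force: 29.5
tcp [0.4567 0.4955 0.0663] yaw 3.57 tilt [ 0.011 -0.173 -0.985] t 14.2333 w 0.018625290783693495 F [-0.6 -0.1 -0.2] j [ 0.81  0.81  1.31 -0.14  1.14  0.81]
go [0.4563, 0.4957, 0.019] [ 0.84 -0.04  4.65]
```

View pics/w15.png

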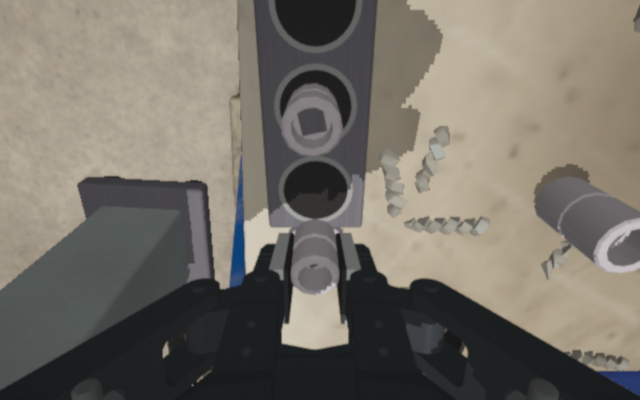

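Socket a is held upright at about (315,260), just short of its pad at (315,188). Socket b stands on its pad at (313,110).

```bash
python3 -c "
from meas import *
d,T=snap('wrist','w16.png');pads(d,T,25,60,(230,0,400,235))"; python3 -m inch '[[0.4,-0.04,2,0,0,0],[0.7,-0.04,3.8,0,0,0],[0.84,-0.04,4.65,0,0,0],[0.84,-0.04,4.65,0,0,0],[0.84,-0.04,4.65,0,0,0]]'; python3 -m inch '[[0.02,0,0.1,0,0,0],[0.03,0,0.2,0,0,0],[0.03,0,0.2,0,0,0],[0.03,0,0.2,0,0,0]]'
```

```text
pad [314.         105.          39.09999847] [0.4522 0.5505 0.01  ]
pad [311.         190.5         32.59999847] [0.4535 0.4991 0.01  ]
pad [312.5          6.          42.90000153] [0.4485 0.5976 0.01  ]
clock: 14.7
tcp_pos: [0.4559, 0.4956, 0.0191]
tool_rot: [0.682, 0.726, -0.06, 0.064]
ft_force: [0.6, -0.0, -0.2]
grip_width: 0.0187
grip_force: 30.0
clock: 15.03
tcp_pos: [0.4556, 0.4958, 0.0176]
tool_rot: [0.682, 0.726, -0.059, 0.064]
ft_force: [1.0, -0.0, -0.4]
grip_width: 0.0188
grip_force: 30.0
```

```bash
python3 -m inch '[[0.02,0,0.1,0,0,0],[0.03,0,0.15,0,0,0],[0.03,0,0.15,0,0,0],[0.03,0,0.15,0,0,0]]'
```

```text
clock: 15.37
tcp_pos: [0.4555, 0.4958, 0.0157]
tool_rot: [0.682, 0.726, -0.06, 0.064]
ft_force: [0.0, 0.2, 0.7]
grip_width: 0.0191
grip_force: 30.1
```

Contact is starting at the expected height (0.006 + 0.010). I'll release and lift straight up.

```bash
python3 -m inch '[[0,0,0,0,0,0],[0,0,0,0,0,0],[0,0,0,0,0,0],[0,0,0,0,0,0],[-0.35,0,-2,0,0,0],[-0.9,0,-5,0,0,0],[-1.6,0,-9,0,0,0],[-1.9,0,-11,0,0,0]]' 4;python3 -m inch '[[0,0,0,0,0,0],[0,0,0,0,0,0],[0,0,0,0,0,0]]'; python3 - <<'E'
from meas import *
d,T=snap('wrist','w17.png');P=cloud(d,T)
print('a',ring(P,(.4555,.4995),.040,.02))
print('b',ring(P,(.4522,.5497),.052,.027))
print('c',ring(P,(.6152,.4989),.054,.034))
pads(d,T,20,50,(230,0,400,235))
go([.6152,.492,.10])
E
```

```text
clock: 16.03
tcp_pos: [0.4563, 0.4969, 0.1316]
tool_rot: [0.682, 0.726, -0.058, 0.064]
ft_force: [0.5, 0.6, 0.7]
grip_width: 0.0402
grip_force: 0.0
clock: 16.28
tcp_pos: [0.455, 0.4957, 0.1262]
tool_rot: [0.682, 0.726, -0.06, 0.064]
ft_force: [-0.4, -0.8, -0.4]
grip_width: 0.0402
grip_force: 0.0
a (array([0.4544, 0.5001]), 0.0207, 465, 0.0401)
b (array([0.4509, 0.5489]), 0.0271, 977, 0.0523)
c (array([0.6144, 0.4987]), 0.0354, 1534, 0.0539)
pad [317.          88.5         29.60000038] [0.4523 0.5504 0.01  ]
pad [317.         156.          27.20000076] [0.4556 0.5004 0.01  ]
pad [317.          13.5         32.09999847] [0.4492 0.597  0.01  ]
pad [315.5        207.          23.39999962] [0.4573 0.4559 0.01  ]
tcp [0.4549 0.4955 0.1257] yaw 3.6 tilt [ 0.009 -0.175 -0.985] t 16.3333 w 0.039802585186651716 F [ 0.1 -0.2 -0.7] j [ 0.81  0.74  1.29 -0.14  1.24  0.8 ]
go [0.6152, 0.492, 0.1] [-0.89 15.98  2.74]
```

```bash
python3 -m inch '[[-0.4,4,0,0,-6,0],[-0.6,8,0,0,-10,0],[-0.8,12,0,0,-10,0],[-0.9,16,0,0,-10,0],[-0.9,16,0,0,-10,0],[-0.9,16,0,0,-10,0],[-0.9,16,0,0,-10,0]]' 5.5; python3 - <<'E'
from clr import *
clr('s18.png')
d,T=snap('wrist','w18.png');P=cloud(d,T)
print('c',ring(P,(.6152,.4989),.054,.034))
for x in np.arange(.64,.72,.01):
    q=P[(abs(P[...,0]-x)<.005)&(P[...,1]>.47)&(P[...,1]<.53)&(P[...,2]<.1)]
    if len(q):print(x.round(2),len(q),q[:,2].max().round(3))
go([.6147,.4926,.020])
E
```

```text
clock: 16.92
tcp_pos: [0.6149, 0.4969, 0.1266]
tool_rot: [0.674, 0.718, -0.12, 0.126]
ft_force: [-1.1, -0.2, -0.7]
grip_width: 0.0549
grip_force: 0.0
near [[0.429 0.348 0.427]
 [0.429 0.347 0.429]
 [0.426 0.345 0.429]
 [0.428 0.346 0.433]
 [0.429 0.348 0.43 ]] [0.052 0.052 0.052 0.052 0.052]
0.35 2265 lo [0.533 0.46  0.369] handle [0.447 0.304 0.35 ] perp lo -0.017 -0.074
0.45 10154 lo [0.351 0.261 0.469] handle [0.464 0.306 0.45 ] perp lo -0.042 -0.084
0.55 28449 lo [0.352 0.261 0.53 ] handle [0.481 0.308 0.55 ] perp lo -0.042 -0.095
c (array([0.6151, 0.4988]), 0.0345, 1389, 0.0543)
0.64 897 0.008
0.65 935 0.002
0.66 940 0.003
0.67 1266 0.054
0.68 1813 0.063
0.69 2001 0.064
0.7 1879 0.063
0.71 1986 0.063
tcp [0.6144 0.4976 0.1285] yaw 3.66 tilt [ 0.021 -0.342 -0.939] t 17.0167 w 0.05492335698909259 F [-0.6  0.7 -0. ] j [ 0.71  1.05  0.71 -0.28  1.6   0.67]
go [0.6147, 0.4926, 0.02] [3.250e+00 1.000e-02 1.036e+01]
```

View pics/w18.png

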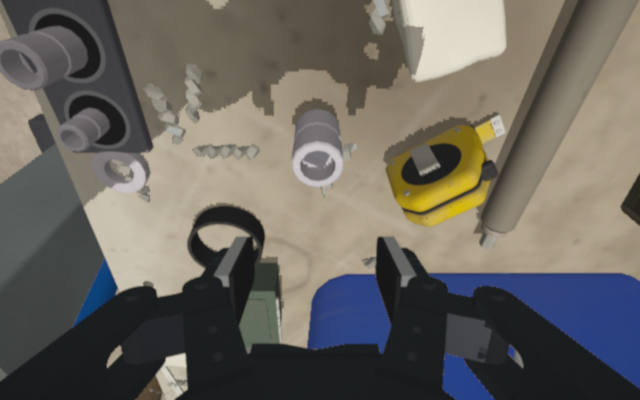

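View pics/s18.png

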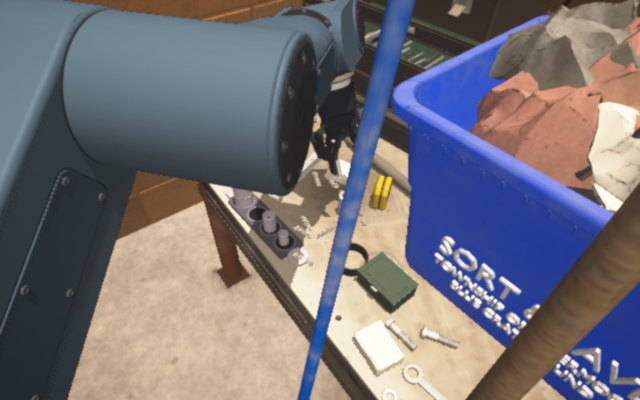

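Socket c is at (317,160) in the wrist view, with the tape measure to its right at about (440,170). The scene view shows the forearm about 39 mm clear of the handle, so I'll descend with a narrower opening.

```bash
python3 -m inch '[[0.9,0,3,0,0,0],[1.7,0,5.6,0,0,0],[2.3,0,7.5,0,0,0],[2.8,0,9,0,0,0],[3,0.03,9.7,0,0,0],[3,0.03,9.7,0,0,0],[3,0.03,9.7,0,0,0]]' 4.6 && python3 -m inch '[[0,0,0,0,0,0],[0,0,0,0,0,0],[0,0,0,0,0,0]]';  python3 - <<'E'
from clr import *
go([.6147,.4923,.027]);clr('s19.png')
E
```

```text
clock: 17.6
tcp_pos: [0.6164, 0.4928, 0.0285]
tool_rot: [0.674, 0.718, -0.118, 0.127]
ft_force: [1.5, -0.4, -0.5]
grip_width: 0.0459
grip_force: 0.0
clock: 17.85
tcp_pos: [0.6167, 0.4927, 0.0286]
tool_rot: [0.674, 0.718, -0.118, 0.127]
ft_force: [-1.1, 0.0, -0.4]
grip_width: 0.0457
grip_force: 0.0
tcp [0.6167 0.4927 0.0286] yaw 3.6 tilt [ 0.023 -0.34  -0.94 ] t 17.85 w 0.045676295396321696 F [-1.1  0.  -0.4] j [ 0.71  1.14  0.77 -0.28  1.45  0.71]
go [0.6147, 0.4923, 0.027] [ 0.03 -0.2   0.16]
near [[0.421 0.336 0.385]
 [0.424 0.339 0.379]
 [0.424 0.339 0.38 ]
 [0.422 0.337 0.385]
 [0.42  0.334 0.389]] [0.044 0.044 0.044 0.044 0.044]
0.35 4630 lo [0.547 0.447 0.332] handle [0.447 0.304 0.35 ] perp lo -0.036 -0.074
0.45 14320 lo [0.381 0.283 0.465] handle [0.464 0.306 0.45 ] perp lo -0.046 -0.084
```

```bash
python3 -m inch '[[0,-0.15,0,0,0,0],[0,-0.15,0,0,0,0],[0,-0.15,0,0,0,0],[0,-0.15,0,0,0,0],[0,-0.15,0,0,0,0],[0,-0.15,0,0,0,0]]' 2.2 40; python3 -c "
from meas import *
go([.615,.4925,.068]);go([.615,.4925,.108]);go([.4492,.5929,.108])"
```

```text
clock: 18.4
tcp_pos: [0.6149, 0.4924, 0.028]
tool_rot: [0.674, 0.718, -0.119, 0.127]
ft_force: [-0.2, -0.4, 6.5]
grip_width: 0.0332
grip_force: 40.1
tcp [0.6149 0.4924 0.028 ] yaw 3.6 tilt [ 0.022 -0.341 -0.94 ] t 18.4 w 0.033203975519263185 F [-0.2 -0.4  6.5] j [ 0.71  1.14  0.77 -0.28  1.45  0.71]
go [0.615, 0.4925, 0.068] [-1.36  0.01 -3.76]
tcp [0.6149 0.4924 0.028 ] yaw 3.6 tilt [ 0.022 -0.341 -0.94 ] t 18.4 w 0.033203975519263185 F [-0.2 -0.4  6.5] j [ 0.71  1.14  0.77 -0.28  1.45  0.71]
go [0.615, 0.4925, 0.108] [-2.72  0.02 -7.52]
tcp [0.6149 0.4924 0.028 ] yaw 3.6 tilt [ 0.022 -0.341 -0.94 ] t 18.4 w 0.033203975519263185 F [-0.2 -0.4  6.5] j [ 0.71  1.14  0.77 -0.28  1.45  0.71]
go [0.4492, 0.5929, 0.108] [  7.67 -15.9  -11.31]
```

```bash
python3 -m inch '[[-0.9,0,-2.5,0,0,0],[-1.8,0,-5,0,0,0],[-2.72,0,-7.52,0,0,0],[-0.5,-3.5,-8.3,0,0,0],[1.7,-7,-9.2,0,0,0],[3.8,-10,-10,0,0,0],[5.7,-13,-10.7,0,0,0],[7.67,-15.9,-11.3,0,0,0]]'; python3 -m inch '[[0,0,0,0,0,0],[0,0,0,0,0,0],[0,0,0,0,0,0],[0,0,0,0,0,0],[0,0,0,0,0,0]]'; python3 - <<'E'
from meas import *
go([.4492,.5929,.041])
d,T=snap('wrist','w20.png');P=cloud(d,T)
print('d',ring(P,(.4448,.6488),.076,.042))
E
```

```text
clock: 19.07
tcp_pos: [0.4471, 0.5934, 0.1068]
tool_rot: [0.674, 0.718, -0.119, 0.126]
ft_force: [0.9, 0.3, -3.4]
grip_width: 0.033
grip_force: 40.7
clock: 19.48
tcp_pos: [0.4503, 0.5919, 0.107]
tool_rot: [0.675, 0.717, -0.119, 0.127]
ft_force: [-0.8, 0.2, -2.9]
grip_width: 0.0327
grip_force: 40.8
tcp [0.4503 0.5919 0.107 ] yaw 3.51 tilt [ 0.021 -0.342 -0.94 ] t 19.4833 w 0.03266832891937281 F [-0.8  0.2 -2.9] j [ 0.94  0.99  0.88 -0.22  1.54  0.91]
go [0.4492, 0.5929, 0.041] [ 2.36 -0.1   6.17]
d (array([0.4444, 0.6491]), 0.0426, 4279, 0.0764)
```

View pics/w20.png

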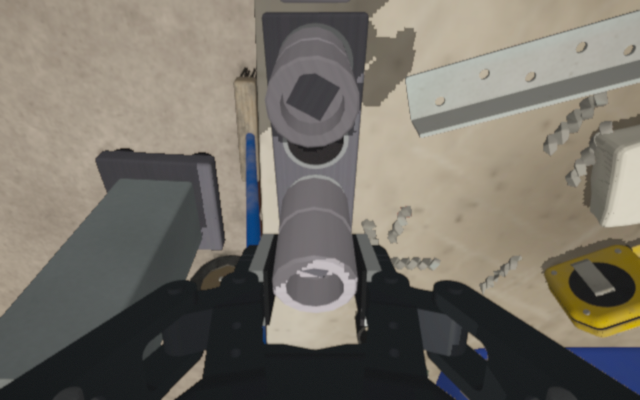

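Socket c is held upright at (315,250), with its empty pad at (318,145) and socket d at (312,95). I'll lower it onto the pad.

```bash
python3 -m inch '[[0.9,-0.1,2,0,0,0],[1.6,-0.1,4,0,0,0],[2.1,-0.1,5.4,0,0,0],[2.36,-0.1,6.17,0,0,0],[2.36,-0.1,6.17,0,0,0],[2.36,-0.1,6.17,0,0,0],[2.36,-0.1,6.17,0,0,0]]'; python3 -m inch '[[0.03,0,0.1,0,0,0],[0.07,0,0.2,0,0,0],[0.07,0,0.2,0,0,0],[0.07,0,0.2,0,0,0]]'; python3 -c "
from meas import *
go([.4490,.5929,.038])"
```

```text
clock: 20.12
tcp_pos: [0.4486, 0.5942, 0.0425]
tool_rot: [0.674, 0.718, -0.118, 0.126]
ft_force: [0.0, 0.2, -1.1]
grip_width: 0.0329
grip_force: 40.8
clock: 20.45
tcp_pos: [0.4481, 0.5938, 0.0393]
tool_rot: [0.674, 0.718, -0.119, 0.127]
ft_force: [-0.2, 0.1, -2.5]
grip_width: 0.033
grip_force: 40.8
tcp [0.4481 0.5938 0.0393] yaw 3.6 tilt [ 0.022 -0.341 -0.94 ] t 20.45 w 0.0329697681409627 F [-0.2  0.1 -2.5] j [ 0.94  1.06  0.91 -0.22  1.45  0.93]
go [0.449, 0.5929, 0.038] [-0.04  0.09  0.15]
```

```bash
python3 -m inch '[[0,0.07,0.1,0,0,0],[0,0.07,0.17,0,0,0],[0,0.07,0.17,0,0,0],[0,0.07,0.17,0,0,0]]'
```

```text
clock: 20.78
tcp_pos: [0.449, 0.5934, 0.0381]
tool_rot: [0.674, 0.718, -0.118, 0.127]
ft_force: [0.0, -0.4, 1.9]
grip_width: 0.0325
grip_force: 41.2
```

Contact. I'll release and lift straight up.

```bash
python3 -m inch '[[0,0,0,0,0,0],[0,0,0,0,0,0],[0,0,0,0,0,0],[0,0,0,0,0,0],[-0.7,0,-1.9,0,0,0],[-1.7,0,-4.7,0,0,0],[-3,0,-8.4,0,0,0],[-3.8,0,-10.5,0,0,0]]' 5;python3 -m inch '[[0,0,0,0,0,0],[0,0,0,0,0,0],[0,0,0,0,0,0],[0,0,0,0,0,0]]'; python3 - <<'E'
from meas import *
g=dict(a=(.4555,.4998),b=(.4522,.5497),c=(.4488,.5996),d=(.4454,.6495))
for n in('wrist','top'):
    d,T=snap(n,n+'21.png');P=cloud(d,T)
    for k,p in g.items():print(n,k,p,ring(P,p,H[k]+.01,D[k]))
    if n=='wrist':pads(d,T,20,60,(230,0,400,300))
go([.4490,.5929,.038])
d,T=snap('scene','s21.png');cv2.imwrite('pics/s21c.png',cv2.resize(d['frame'][150:300,180:400,::-1],None,fx=3,fy=3))
E
```

```text
clock: 21.45
tcp_pos: [0.4493, 0.5941, 0.1533]
tool_rot: [0.674, 0.718, -0.117, 0.126]
ft_force: [0.3, 0.1, 1.6]
grip_width: 0.0501
grip_force: 0.0
clock: 21.78
tcp_pos: [0.4484, 0.5929, 0.1474]
tool_rot: [0.674, 0.718, -0.12, 0.127]
ft_force: [-0.5, -0.7, -0.7]
grip_width: 0.0504
grip_force: 0.0
wrist a (0.4555, 0.4998) (array([0.4544, 0.5007]), 0.0204, 320, 0.0395)
wrist b (0.4522, 0.5497) (array([0.4507, 0.5491]), 0.0275, 665, 0.0521)
wrist c (0.4488, 0.5996) (array([0.4477, 0.5996]), 0.0343, 1330, 0.0643)
wrist d (0.4454, 0.6495) (array([0.4447, 0.6491]), 0.0425, 2891, 0.0765)
pad [317.          75.          40.20000076] [0.4466 0.6318 0.01  ]
pad [317.          75.          25.29999924] [0.4466 0.6318 0.01  ]
pad [317.         147.          24.10000038] [0.4506 0.573  0.01  ]
top a (0.4555, 0.4998) (array([0.4544, 0.501 ]), 0.0197, 65, 0.0388)
top b (0.4522, 0.5497) (array([0.4591, 0.5465]), 0.0187, 29, 0.0515)
top c (0.4488, 0.5996) None
top d (0.4454, 0.6495) None
tcp [0.4485 0.593  0.1477] yaw 3.6 tilt [ 0.02  -0.343 -0.939] t 21.8833 w 0.04995204421329114 F [ 0.6  0.6 -0. ] j [ 0.94  0.96  0.85 -0.22  1.61  0.9 ]
go [0.449, 0.5929, 0.038] [ 3.76  0.06 10.3 ]
```

View pics/s21c.png

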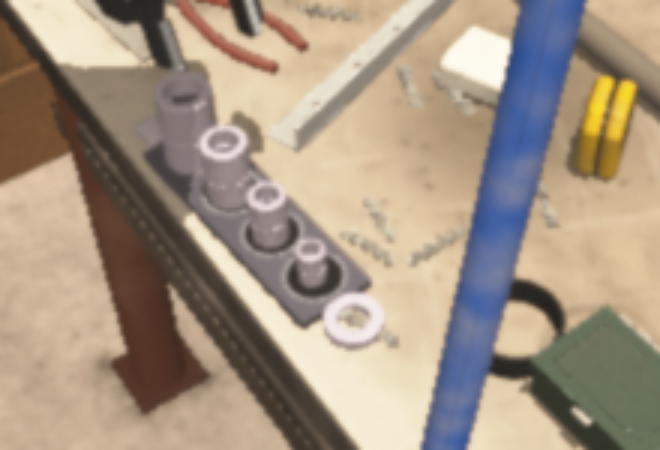

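All four sockets stand upright and centred to within about 2 mm. They are in order from the eye, a, b, c, d, and nothing is touching them.

```bash
python3 -c "
from station import workorder
print(workorder.finish_job())"
```

```text
the job is handed in; nothing more can be done
None
```

The job is handed in: sockets a, b, c and d stand upright on their pads in size order from the hanging eye, each within about 2 mm of its pad's centre, the strap ring was left alone, and the arm took about 22 s.

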